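# Slide the glass tray under the rod rest to cool

### The arm

A 6-joint arm with a two-finger parallel gripper is mounted at the origin on the work surface. World frame = base frame: x ahead of the robot, y to its left, z up, the work surface at z = 0. Lengths are in mm, angles in rad, forces in N, time in s.
With the tool pointing down it reaches from about 350 to 775 mm from the base axis. Payload 7.3 kg.
Tool frame: the origin (TCP) lies at the very end of the fingers, on their centre line; the grasp point (between the pads) lies 19 mm behind it; x points along the fingers, z is the direction in which the jaws open and shut, and the axes are right-handed (so a half turn about x gives the same grasp; the last joint's range is limited). The gripper opens to 92 mm and grips with 3 to 60 N. Pads are 19 mm wide; open, the fingers measure 130 mm over their backs; the gripper's body (75 mm by 190 mm) begins 47 mm behind the grasp point.
Start: joints at [-1.475, 0.342, 1.524, -0, 1.275, -0.146], TCP at [125.733, -509.741, 226.741] pointing down, gripper open.
Joint ranges: [-2.53, 2.53], [-0.77, 2.02], [0.04, 2.7], [-1, 4.14], [0.28, 2.66], [-3.11, 3.11]. Speed limits (rad/s): [2.57, 2.57, 3.14, 3.14, 3.14, 3.14].

### API

Orientations are given as [roll, pitch, yaw] about the fixed x, y, z axes, in that order (R = Rz(yaw) Ry(pitch) Rx(roll)).
In Python, from plant import * gives the robot as it stands.
- The arm moves only by the tool carry_out, never from a script. Its argument "rows" is a list of rows, each a list of 4 numbers: the shift along the world's x, y, z in mm, then the turn about the world's z in degrees. In form: [[x, y, z, twist], ...]. A call has 1 to 20 rows; each row is the pose to reach, as a shift and turn from the pose measured when the call began; what a row does not reach only later rows make up. A row lasts 1/12 s, in which the tool goes at most 41.7 mm and 7.16 degrees, less where a joint would pass 70% of its speed; a pose out of reach is approached as far as the arm can. A call with a gripper value outside its range is refused whole. "hand" is the finger opening in mm, from 0 to 91.8, set as the call begins (left out, the last holds). The fingers move at their own pace and stop on an object; the grip force is fixed at half the most. Time passes only in rows, so rows that repeat a pose let the fingers close. It gives the time, the measured TCP pose, the force and the opening at its end, in the units of the state.
- get_obs(): the state, without advancing time (a new reading comes with each control period).
- capture(name): name is "side" or "top" or "wrist"; returns the picture (400x640x3 uint8, red, green, blue); there is no depth.
- camera_info(name): a dict with "camera_matrix" (3x3 intrinsics, pixels), "pose" (4x4, takes a point from camera to world coordinates); the wrist camera has in their place "mount" (4x4, takes a point from camera to tool coordinates, whose origin is the TCP and whose axes are the tool frame's). Camera axes: x right, y down, z forward; pixel columns grow to the right and rows downward; lengths in mm; the calibration is good to about 2 mm. A picture is of the moment at which its call begins: read the wrist's pose just before it. camera_info takes no time and is no camera call.
- close_job(): hands the job in, once; it reports no verdict.
The state is a dict: "time": time; "joint_positions": joint angles; "dq": joint speeds; "tau": joint torques, N m; "tool_pos": TCP position; "tcp_rot": TCP orientation; "contact_force": force on the tool from outside, world axes, zero at the start; "moment": the same for the moment, N m; "grip_width": finger opening in mm.
Only numpy, scipy, OpenCV 4.12 (cv2) and the standard library are available. Lean on these libraries where they do the work, as an engineer would, in place of code of your own. Each camera call takes 0.05 s, during which the arm holds its last target. There are 200 camera calls.

### The job

First clear the cooling bay: take the dark steel mould from between the two firebricks and stand it on the cork mat. Then slide the white tray of hot glass along the table, underneath the steel rod-rest bridge, and on into the bay, so that it lies straight between the two bricks with its ends level with the bricks' ends. The tray is brittle and the glass is hot: keep the tray flat on the table, do not lift it, squeeze it or ram it, do not touch the two glass pieces in it, and leave everything else on the table where it stands.

Things in the scene. Friction and masses are not known exactly. Their poses are not given: they have to be found in the camera images.
- tray: White ceramic tray, 90 (x) by 140 (y) by 22 mm high, 0.35 kg, loose, long axis roughly along world y, on one side of the bridge. Origin: centre of underside. Floor 6 mm, all walls 5 mm thick, 22 mm high. Cross walls at y = +-(26 to 31) mm; beyond them, at each end, an empty open compartment 80 (x) by 34 mm (|y| 31 to 65), where spread fingertips can dip in to push or drag; glass in the middle one.
- dome: Small hot amber glass dome, 34 mm across, 26 mm high, loose in the tray's middle compartment. Origin: centre of its underside. Must not be touched.
- stopper: Small hot clear glass stopper, 32 mm across, 30 mm high, loose beside the dome in the tray's middle compartment. Origin: centre of its underside. Must not be touched.
- bridge: Fixed steel rod rest, a low bridge: flat bar 156 (x) by 24 mm (y), underside 46 mm, top 54 mm above the table, small pegs on top up to 60 mm; posts 16 (x) by 24 mm (y) centred at x = -70 and +70 mm. Passage along its y, 124 mm wide between the posts. Origin: on the table, midway between the posts.
- bay: Cooling bay, fixed: two parallel red firebricks, each 45 mm wide (x), 140 mm long (y), 40 mm high, centred at x = -80.5 and +80.5 mm, so the lane between them, along y and open at both ends, is 116 mm wide. Origin: on the table, in the middle of the lane. It stands on the other side of the bridge from the tray.
- mould: Dark steel mould, an upright plain cylinder 44 mm across and 55 mm high, 0.25 kg, loose, standing at first on the table between the bricks of the bay. Origin: centre of its underside.
- mat: Square cork mat, 90 by 90 mm, 4 mm thick, fixed, beyond the bridge. Origin: centre of its underside.
- jar: Bystander: small white jar with black cap, 40 mm across, 62 mm high, upright. Origin: centre of its underside.
- tin: Bystander: small aluminium tin, 40 mm across, 42 mm high, upright. Origin: centre of its underside.
- weight: Bystander: brass weight with a knob, 40 mm across, 52 mm high, upright. Origin: centre of its underside.
- cup: Bystander: small white cup, 40 mm across, 40 mm high, upright. Origin: centre of its underside.
- rodblock: Bystander: wooden block 60 (x) by 150 (y) by 35 mm with upright rods, 190 mm high in all, beyond the lane. Origin: centre of its underside.
- brush: Bystander: brush 160 mm long lying near the robot. Origin: its underside.
- paddle: Bystander: flat metal paddle 180 mm long lying near the robot. Origin: its underside.
- carton: Bystander: small green drink carton 60 by 60 by 110 mm, beyond the lane. Origin: centre of its underside.

How it is judged:
By the outcome, as a careful person would: the job done as asked, in the order asked, and still so for the second after the job is handed in, with the robot touching nothing.
It also fails if it takes over 61 s, if anything falls off the work surface, if the arm or the gripper's body presses on something with over 40 N, if the wrist force passes 120 N, or if a joint passes its speed limit or range.

## Working session

There is one attempt and no reset: what is moved stays moved. The work goes in short steps, Python scripts to look and compute and a tool call to move; the robot and the scene stay as the last step left them, time stands still between calls to the robot, and variables do not carry over. Pictures are saved under pics/ and viewed, about 8 in all and at most 12, crops included, and the job is handed in when it is done.

Besides the shell and the picture viewer there is one more tool, called after ">>>" by a JSON object that holds its "op" and its "data", one argument or row to a line. carry_out: Moves the arm, as the interface text tells. Its arguments: {"type":"object","properties":{"rows":{"type":"array"},"hand":{"type":"number"}},"required":["rows"]}

```bash
mkdir -p pics; ls
python3 - <<'E'
from plant import *
import cv2, numpy as np
np.set_printoptions(suppress=True,precision=3)
o=get_obs();print(o)
for n in("top","side"):
    cv2.imwrite(f"pics/{n}1.png",capture(n)[:,:,::-1]);i=camera_info(n);print(n,i)
print(camera_info("wrist"))
E
```

```text
pics
{'time': 0.0, 'joint_positions': array([-1.475,  0.343,  1.525, -0.   ,  1.275, -0.146]), 'dq': array([-0.   , -0.002,  0.001, -0.   , -0.   , -0.   ]), 'tau': array([  0.003, -43.123, -24.422,   0.072,   0.056,  -0.   ]), 'tool_pos': array([ 125.695, -509.295,  226.037]), 'tcp_rot': array([3.012, 1.569, 1.683]), 'contact_force': array([ 0.461,  0.565, -0.45 ]), 'moment': array([ 0.024, -0.024,  0.027]), 'grip_width': 91.81502599864487}
top {'camera_matrix': array([[471.526,   0.   , 321.52 ],
       [  0.   , 471.526, 202.996],
       [  0.   ,   0.   ,   1.   ]]), 'pose': array([[  -0.025,   -0.98 ,    0.197,  187.572],
       [  -1.   ,    0.028,    0.013,  -18.088],
       [  -0.018,   -0.197,   -0.98 , 1520.62 ],
       [   0.   ,    0.   ,    0.   ,    1.   ]])}
side {'camera_matrix': array([[455.09 ,   0.   , 316.233],
       [  0.   , 455.09 , 200.796],
       [  0.   ,   0.   ,   1.   ]]), 'pose': array([[ -0.972,  -0.165,   0.168, 310.362],
       [ -0.234,   0.617,  -0.751, 838.496],
       [  0.02 ,  -0.769,  -0.639, 737.662],
       [  0.   ,   0.   ,   0.   ,   1.   ]])}
{'camera_matrix': array([[289.822,   0.   , 318.74 ],
       [  0.   , 289.822, 201.139],
       [  0.   ,   0.   ,   1.   ]]), 'mount': array([[  -0.001,   -0.273,    0.962, -157.517],
       [  -0.   ,   -0.962,   -0.273,   75.162],
       [   1.   ,   -0.   ,    0.001,   -0.49 ],
       [   0.   ,    0.   ,    0.   ,    1.   ]])}
```

View pics/top1.png

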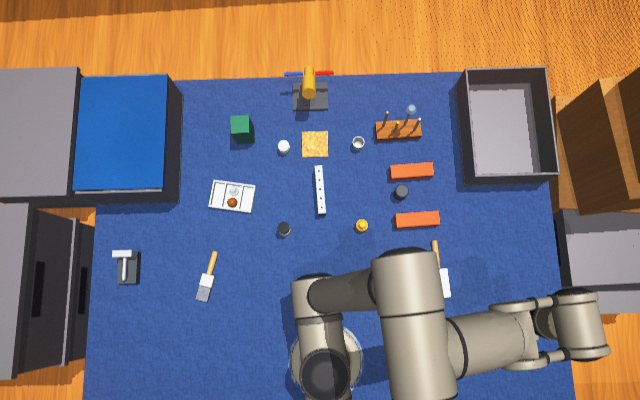

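View pics/side1.png

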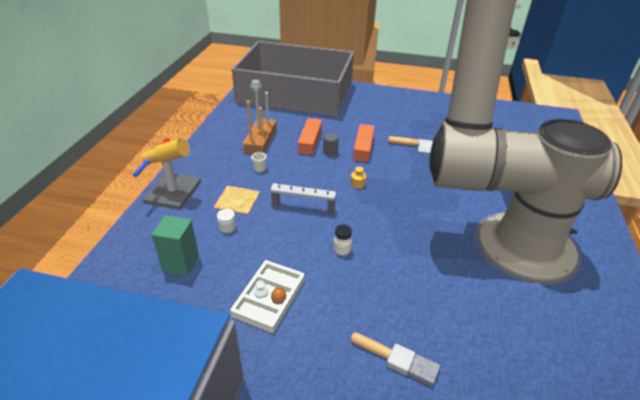

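The top view shows the tray at about (232,197), the bridge at (320,190), the bricks at (412,171) and (417,219) with the mould at (401,192), and the mat at (315,144). Image right is -y. The jar at (284,229), weight at (362,225), cup at (358,143) and tin at (284,147) flank the lane.

```bash
cat > h.py <<'E'
import cv2, numpy as np
np.set_printoptions(suppress=True,precision=2)
from scipy.spatial.transform import Rotation as Rn
def pose(n,o=None,info=None):
    if n!="wrist": return info["pose"]
    T=np.eye(4);T[:3,:3]=Rn.from_euler("xyz",o["tcp_rot"]).as_matrix();T[:3,3]=o["tool_pos"]
    return T@info["mount"]
def cast(px,z,K,T):
    px=np.atleast_2d(np.asarray(px,float))
    d=np.c_[px,np.ones(len(px))]@np.linalg.inv(K).T@T[:3,:3].T
    c=T[:3,3]
    return c+d*((z-c[2])/d[:,2])[:,None]
def proj(P,K,T):
    p=(np.atleast_2d(P)-T[:3,3])@T[:3,:3]@K.T
    return p[:,:2]/p[:,2:]
def rect(mask,z,K,T,amin=30):
    """largest blobs -> (area,centre,size,angle deg of long side from world y) on plane z"""
    out=[]
    for c in cv2.findContours(mask.astype(np.uint8),cv2.RETR_EXTERNAL,cv2.CHAIN_APPROX_NONE)[0]:
        if cv2.contourArea(c)<amin: continue
        w=cast(c[:,0],z,K,T)[:,:2].astype(np.float32)
        r=cv2.minAreaRect(w);b=cv2.boxPoints(r)
        e=max((b[1]-b[0],b[2]-b[1]),key=np.linalg.norm)
        a=(np.degrees(np.arctan2(-e[0],e[1]))+90)%180-90
        out.append((cv2.contourArea(c),np.array(r[0]),np.array(sorted(r[1])),a,c[:,0].mean(0)))
    return sorted(out,key=lambda t:-t[0])
E
python3 - <<'E'
from plant import *
from h import *
im=cv2.imread("pics/top1.png");i=camera_info("top");K,T=i["camera_matrix"],i["pose"]
h=cv2.cvtColor(im,cv2.COLOR_BGR2HSV);H,S,V=[h[...,k].astype(int) for k in range(3)]
roi=np.zeros(H.shape,bool);roi[110:245,195:450]=1
def show(n,m,z,a=30):
    for r in rect(m&roi,z,K,T,a): print(n,*r)
show("brick",(H<12)&(S>150)&(V>140),40,200)
show("white",(S<60)&(V>140),22,25)
show("white54",(S<60)&(V>140),54,200)
show("mat",(H>12)&(H<28)&(V>150)&(S>80),4,100)
show("weight",(H>15)&(H<28)&(V>120)&(S>150),30,30)
show("dark",(V<75)&(S<140),55,60)
E
```

```text
brick 531.0 [ 425.31 -301.18] [ 43.86 137.56] 3.2161713 [417.06 219.06]
brick 496.5 [ 586.18 -293.34] [ 44.07 137.55] 3.0465698 [411.31 170.24]
white 1136.0 [522.59 293.91] [ 93.17 141.39] -9.700233 [231.51 195.77]
white 320.5 [537.01   5.73] [ 25.1  161.54] -87.0192 [319.79 189.21]
white 97.0 [688.29 122.83] [36.71 38.49] 89.33975 [283.38 145.44]
white 96.0 [ 694.36 -126.98] [36.53 38.4 ] 87.80733 [358.03 141.84]
white54 1136.0 [515.44 287.25] [ 91.18 138.37] -9.700188 [231.51 195.77]
white54 320.5 [529.55   5.22] [ 24.57 158.09] -87.0192 [319.79 189.21]
mat 607.5 [698.18  20.14] [84.65 88.28] 88.42894 [314.62 143.73]
mat 205.5 [ 746.31 -233.15] [ 43.54 110.  ] 36.01758 [390.4 127.8]
mat 197.0 [ 742.87 -299.54] [57.17 79.11] 3.2014923 [411.31 129.23]
weight 92.5 [ 411.81 -123.81] [33.77 36.6 ] 43.259644 [361.32 225.23]
dark 217.5 [720.43 240.82] [70.75 86.15] 42.33983 [245.51 133.37]
dark 64.5 [ 691.44 -245.48] [ 49.48 152.58] -15.087311 [392.71 137.36]
```

Run:
```python
from plant import *
from h import *
im=cv2.imread("pics/top1.png");i=camera_info("top");K,T=i["camera_matrix"],i["pose"]
c=im[178:206,388:416].astype(int); h=cv2.cvtColor(im,cv2.COLOR_BGR2HSV)[178:206,388:416]
m=(h[...,1]<110)&(h[...,2]<130)
ys,xs=np.nonzero(m);print(m.sum(),xs.min()+388,xs.max()+388,ys.min()+178,ys.max()+178)
print(cast([[xs.mean()+388,ys.mean()+178]],30,K,T),cast([[xs.mean()+388,ys.min()+178+7]],55,K,T))
R=Rn.from_euler("xyz",get_obs()["tcp_rot"]).as_matrix();print(R)
```

```text
146 389 415 178 200
[[ 522.77 -253.15   30.  ]] [[ 534.02 -250.18   55.  ]]
[[-0.    0.97  0.24]
 [ 0.    0.24 -0.97]
 [-1.    0.   -0.  ]]
```

>>> {"op": "carry_out", "data": {
  "rows": [
    [30, 19, 0, -1],
    [70, 45, 0, -3],
    [110, 70, 0, -6],
    [145, 94, -5, -11],
    [180, 117, -15, -11],
    [215, 140, -25, -11],
    [250, 162, -40, -11],
    [285, 184, -55, -11],
    [320, 206, -70, -11],
    [350, 226, -85, -11],
    [375, 242, -92, -11],
    [391, 252, -96, -11],
    [391, 252, -96, -11],
    [391, 252, -96, -11],
    [391, 252, -96, -11]
  ],
  "hand": 91.8
}}

```text
time: 1.35
tool_pos: [516.1, -257.6, 129.9]
tcp_rot: [-2.694, 1.569, 2.068]
contact_force: [0.2, -0.0, 1.2]
grip_width: 91.7
```

Run:
```python
from plant import *
from h import *
o=get_obs();im=capture("wrist")[:,:,::-1].copy();i=camera_info("wrist");K,T=i["camera_matrix"],pose("wrist",o,i)
print(o["time"],o["tool_pos"],o["joint_positions"])
cv2.imwrite("pics/w1.png",im)
np.savez("w1.npz",K=K,T=T)
h=cv2.cvtColor(im,cv2.COLOR_BGR2HSV)
m=(h[...,1]<110)&(h[...,2]<110)
for r in rect(m,55,K,T,500): print(*r)
print(proj([[517,-257,55],[517,-257,0]],K,T))
```

```text
1.35 [ 516.09 -257.58  129.95] [-0.6   0.53  1.51  0.    1.1   0.92]
79453.0 [ 466.81 -259.52] [309.05 661.2 ] 2.9292755 [261.68 280.45]
17173.5 [ 597.54 -456.86] [ 84.39 173.65] -70.318924 [597.07 106.77]
2174.5 [ 526.22 -255.71] [41.95 48.38] -87.111305 [318.27 201.23]
[[318.99 210.38]
 [318.99 194.03]]
```

View pics/w1.png

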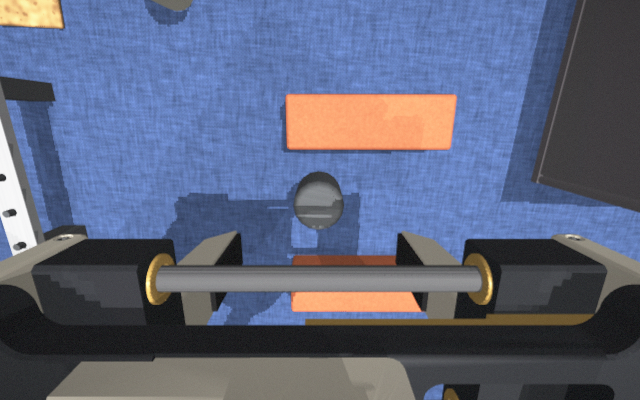

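The mould shows at (318,201), centred between the fingers. By its edges it stands at about (520,-256). I'll descend and grip.

>>> {"op": "carry_out", "data": {
  "rows": [
    [4, 1, -20, 0],
    [4, 1, -50, 0],
    [4, 1, -80, 0],
    [4, 1, -100, 0],
    [4, 1, -106, 0],
    [4, 1, -106, 0],
    [4, 1, -106, 0]
  ]
}}

```text
time: 1.98
tool_pos: [520.0, -258.2, 25.5]
tcp_rot: [1.789, 1.57, 0.266]
contact_force: [0.8, 0.0, -0.5]
grip_width: 92.1
```

>>> {"op": "carry_out", "data": {
  "rows": [
    [0, 0, 0, 0],
    [0, 0, 0, 0],
    [0, 0, 0, 0],
    [0, 0, 0, 0],
    [0, 0, 0, 0],
    [0, 0, 0, 0],
    [0, 0, 0, 0],
    [0, 0, 0, 0]
  ],
  "hand": 30
}}

```text
time: 2.65
tool_pos: [519.9, -257.9, 25.5]
tcp_rot: [2.372, 1.57, 0.849]
contact_force: [0.3, -0.3, 1.1]
grip_width: 43.5
```

>>> {"op": "carry_out", "data": {
  "rows": [
    [0, 0, 10, 0],
    [0, 0, 30, 0],
    [0, 0, 60, 0],
    [5, 8, 85, 0],
    [20, 30, 90, 0],
    [40, 62, 90, 0],
    [60, 93, 90, 0],
    [80, 125, 90, 0],
    [100, 156, 90, 0],
    [120, 187, 90, 0],
    [140, 218, 90, 0],
    [157, 246, 90, 0],
    [170, 266, 85, 0],
    [176, 275, 75, 0],
    [178, 278, 60, 0],
    [178, 278, 45, 0],
    [178, 278, 30, 0],
    [178, 278, 20, 0],
    [178, 278, 14, 0],
    [178, 278, 14, 0]
  ]
}}

```text
time: 4.32
tool_pos: [696.7, 19.6, 37.6]
tcp_rot: [-1.943, 1.568, 2.817]
contact_force: [-0.8, -0.8, -3.3]
grip_width: 43.4
```

Run:
```python
from plant import *
from h import *
o=get_obs();i=camera_info("wrist");im=capture("wrist")[:,:,::-1].copy()
im2=capture("top")[:,:,::-1].copy()
cv2.imwrite("pics/w2.png",np.hstack([cv2.resize(im,(400,250)),cv2.resize(im2[100:250,200:450],(400,250))]))
print(o["time"],o["tool_pos"],o["grip_width"],o["contact_force"])
```

```text
4.3167 [696.68  19.62  37.58] 43.41181940331641 [-0.81 -0.75 -3.34]
```

View pics/w2.png

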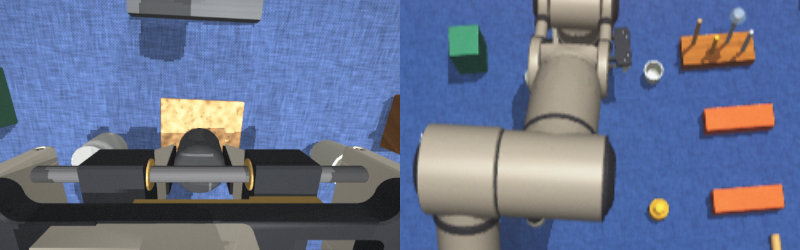

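The mould hangs about 8 mm over the mat and is centred on it: mat at columns 160–243, mould at 200. Next I lower and release.

>>> {"op": "carry_out", "data": {
  "rows": [
    [0, 0, -3, 0],
    [0, 0, -6, 0],
    [0, 0, -8, 0],
    [0, 0, -8, 0],
    [0, 0, -8, 0]
  ]
}}

```text
time: 4.83
tool_pos: [698.0, 19.7, 31.9]
tcp_rot: [2.137, 1.57, 0.614]
contact_force: [-0.2, 0.1, -3.4]
grip_width: 43.6
```

>>> {"op": "carry_out", "data": {
  "rows": [
    [0, 0, 0, 0],
    [0, 0, 0, 0],
    [0, 0, 0, 0],
    [0, 0, 0, 0],
    [0, 0, 0, 0],
    [0, 0, 0, 0],
    [0, 0, 0, 0],
    [0, 0, 10, 0],
    [0, 0, 40, 0],
    [0, 0, 80, 0],
    [0, 0, 110, 0],
    [0, 0, 110, 0]
  ],
  "hand": 80
}}

```text
time: 5.83
tool_pos: [701.8, 19.5, 151.2]
tcp_rot: [1.498, 1.556, -0.025]
contact_force: [1.3, -0.0, 1.7]
grip_width: 79.9
```

>>> {"op": "carry_out", "data": {
  "rows": [
    [-12, 23, 0, 5],
    [-32, 60, 0, 12],
    [-51, 96, 0, 19],
    [-70, 132, 0, 26],
    [-90, 169, 0, 33],
    [-109, 205, 0, 40],
    [-128, 241, 0, 47],
    [-145, 273, 0, 54],
    [-158, 298, -5, 61],
    [-166, 313, -15, 68],
    [-170, 320, -20, 75],
    [-171, 322, -21, 77],
    [-171, 322, -21, 77],
    [-171, 322, -21, 77],
    [-171, 322, -21, 77]
  ],
  "hand": 34
}}

```text
time: 7.08
tool_pos: [531.2, 341.2, 130.8]
tcp_rot: [1.45, 1.555, 1.269]
contact_force: [0.0, 1.0, 0.1]
grip_width: 34.1
```

```bash
cat > look.py <<'E'
import sys
from plant import *
from h import *
o=get_obs();i=camera_info("wrist");im=capture("wrist")[:,:,::-1].copy();K,T=i["camera_matrix"],pose("wrist",o,i)
cv2.imwrite(f"pics/{sys.argv[1]}.png",im);np.savez(f"{sys.argv[1]}.npz",K=K,T=T)
R=Rn.from_euler("xyz",o["tcp_rot"]).as_matrix()
print(o["time"],o["tool_pos"],"jaw",np.degrees(np.arctan2(R[1,2],R[0,2])),o["grip_width"],o["joint_positions"])
h=cv2.cvtColor(im,cv2.COLOR_BGR2HSV);m=((h[...,1]<55)&(h[...,2]>165)).astype(np.uint8)
for r in rect(m,22,K,T,1500): print(*r)
E
python3 look.py w3
```

```text
7.0833 [531.24 341.23 130.77] jaw -10.392724089804958 34.05712545353617 [0.44 0.61 1.35 0.01 1.17 0.62]
6014.0 [529.96 319.75] [88.52 90.81] 79.96002 [322.99 217.28]
```

View pics/w3.png

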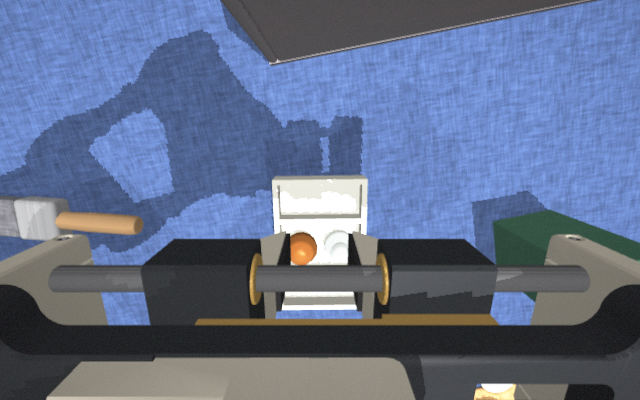

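The tray appears nearly square with the hand: +y end rim at row ~177, columns 273–368, with the dome at (301,248) and the stopper at (338,245). Let me get the tray pose from its end corners and sides.

Run:
```python
from h import *
d=np.load("w3.npz");K,T=d["K"],d["T"]
im=cv2.imread("pics/w3.png");h=cv2.cvtColor(im,cv2.COLOR_BGR2HSV)
m=(h[...,1]<55)&(h[...,2]>165)
L=[];Rr=[]
for r in range(184,226,2):
    c=np.nonzero(m[r,255:385])[0]+255; L.append((c.min()-.5,r)); Rr.append((c.max()+.5,r))
Tp=[]
for c in range(280,362,3):
    r=np.nonzero(m[165:200,c])[0]+165; Tp.append((c,r.min()-.5))
def line(p):
    w=cast(p,22,K,T)[:,:2].astype(np.float32); v=cv2.fitLine(w,cv2.DIST_HUBER,0,.01,.01).ravel(); return v
for n,p in(("L",L),("R",Rr),("T",Tp)):
    v=line(p); a=np.degrees(np.arctan2(v[1],v[0])); print(n,p[0],p[-1],v[2:],a)
t=line(Tp);l=line(L);r=line(Rr)
def X(a,b):
    s=np.linalg.solve(np.c_[a[:2],-b[:2]],b[2:]-a[2:]);return a[2:]+s[0]*a[:2]
A,B=X(t,l),X(t,r);print(A,B,np.linalg.norm(A-B))
e=(B-A);e/=np.linalg.norm(e); 
n=np.array([-e[1],e[0]]); n*=np.sign(n[1]); M=(A+B)/2
print("yaw",np.degrees(np.arctan2(e[1],e[0])),"centre",M-70*n,"rear comp centre",M-22*n,"axis",n)
```

```text
L (np.float64(271.5), 184) (np.float64(273.5), 224) [488.84 347.82] 80.32019
R (np.float64(367.5), 184) (np.float64(366.5), 224) [577.61 330.41] 80.70984
T (280, np.float64(178.5)) (361, np.float64(177.5)) [537.04 363.05] -10.419904
[492.82 371.18] [581.61 354.86] 90.275444
yaw -10.41991 centre [524.56 294.18] rear comp centre [533.24 341.38] axis [0.18 0.98]
```

>>> {"op": "carry_out", "data": {
  "rows": [
    [1, 0, -20, 0],
    [1, 0, -50, 0],
    [1, 0, -80, 0],
    [1, 0, -100, 0],
    [1, 0, -110, 0],
    [1, 0, -115, 0],
    [1, 0, -118, 0],
    [1, 0, -119, 0],
    [1, 0, -119, 0],
    [1, 0, -119, 0]
  ]
}}

```text
time: 7.97
tool_pos: [533.1, 341.5, 13.1]
tcp_rot: [1.355, 1.553, 1.174]
contact_force: [0.2, -0.1, 0.4]
grip_width: 33.9
```

```bash
python3 look.py w4; python3 -c "
import json
# planned hand path: rear compartment
"
```

```text
7.9667 [533.06 341.48  13.09] jaw -10.399153800170037 33.86816956647384 [0.44 0.75 1.45 0.01 0.93 0.62]
4105.0 [534.92 349.88] [26.9  90.13] 79.518616 [318.48 234.09]
```

View pics/w4.png

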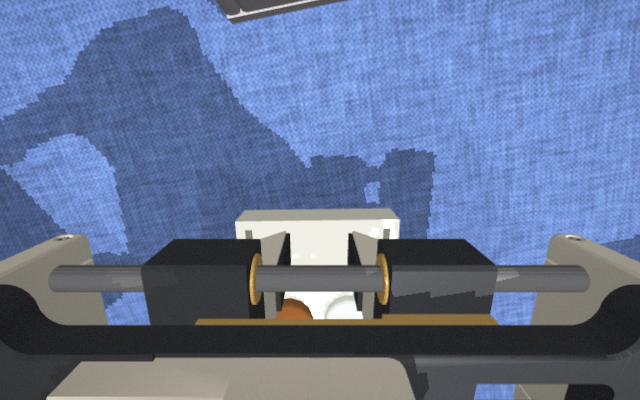

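>>> {"op": "carry_out", "data": {
  "rows": [
    [-0.5, -2, 0, 0],
    [-1, -4, 0, 0],
    [-1.5, -6, 0, 0],
    [-1.8, -7, 0, 0],
    [-1.8, -8, 0, 0],
    [-1.9, -10, 0, 0.2],
    [-2, -13, 0, 0.4],
    [-2.2, -16, 0, 0.6],
    [-2.3, -19, 0, 0.8],
    [-2.5, -23, 0, 1],
    [-2.7, -27, 0, 1.3],
    [-2.9, -31, 0, 1.6],
    [-3, -35, 0, 1.9],
    [-3.2, -39, 0, 2.1],
    [-3.4, -43, 0, 2.4],
    [-3.5, -47, 0, 2.7],
    [-3.7, -51, 0, 2.9],
    [-3.9, -54, 0, 3.1],
    [-3.9, -56, 0, 3.3],
    [-4, -57, 0, 3.4]
  ]
}}

```text
time: 9.68
tool_pos: [528.9, 284.1, 12.9]
tcp_rot: [1.374, 1.554, 1.252]
contact_force: [-0.2, 3.5, 2.8]
grip_width: 34.0
```

```bash
cat > tr.py <<'E'
from plant import *
from h import *
# tray pose from top camera
def tray(tag):
    i=camera_info("top");im=capture("top")[:,:,::-1].copy();cv2.imwrite(f"pics/{tag}.png",im)
    h=cv2.cvtColor(im,cv2.COLOR_BGR2HSV);m=((h[...,1]<60)&(h[...,2]>140));m[:,:195]=0;m[:110]=0;m[250:]=0
    for r in rect(m,22,i["camera_matrix"],i["pose"],250): print(*r)
E
python3 look.py w5; python3 -c "from tr import *;tray('t5')"
```

```text
9.6833 [528.9  284.07  12.92] jaw -6.99221858622276 34.03023614601161 [0.36 0.71 1.55 0.02 0.87 0.47]
5949.0 [531.82 297.32] [31.73 90.16] 82.944305 [318.61 226.41]
3680.0 [ 679.2  -638.65] [228.07 274.87] -0.07279968 [522.27 145.77]
1208.5 [ 346.33 -885.39] [ 60.22 231.3 ] -1.5439453 [604.02 240.51]
1205.0 [398.73 316.03] [100.23 188.14] -1.54393 [224.43 238.32]
727.5 [623.27 368.05] [ 91.25 104.71] 19.933563 [210.62 166.32]
562.0 [519.16 218.76] [91.58 93.02] 82.99136 [256.48 195.31]
338.0 [533.34 337.26] [114.71 144.84] 15.093811 [221.76 188.09]
319.5 [537.14   5.73] [ 25.1  161.28] -87.0192 [319.79 189.21]
```

>>> {"op": "carry_out", "data": {
  "rows": [
    [-0.1, -2, 0, 0.1],
    [-0.2, -5, 0, 0.3],
    [-0.4, -9, 0, 0.6],
    [-0.6, -14, 0, 0.9],
    [-0.8, -19, 0, 1.3],
    [-1, -24, 0, 1.6],
    [-1.2, -29, 0, 1.9],
    [-1.4, -34, 0, 2.3],
    [-1.6, -39, 0, 2.6],
    [-1.8, -44, 0, 3],
    [-2, -49, 0, 3.3],
    [-2.2, -54, 0, 3.6],
    [-2.5, -59, 0, 4],
    [-2.7, -64, 0, 4.3],
    [-2.9, -69, 0, 4.6],
    [-3.1, -74, 0, 5],
    [-3.3, -79, 0, 5.3],
    [-3.5, -83, 0, 5.6],
    [-3.6, -86, 0, 5.8],
    [-3.7, -88, 0, 5.9]
  ]
}}

```text
time: 11.45
tool_pos: [525.1, 195.5, 12.8]
tcp_rot: [1.38, 1.554, 1.361]
contact_force: [0.0, 3.5, 1.5]
grip_width: 34.1
```

```bash
python3 look.py w6
```

```text
11.45 [525.13 195.54  12.76] jaw -1.0863987550196066 34.122240332352554 [0.21 0.65 1.67 0.02 0.81 0.22]
6633.0 [526.84 209.14] [35.8  90.33] 88.80943 [319.48 233.92]
```

>>> {"op": "carry_out", "data": {
  "rows": [
    [-0.1, -2, 0, 0.1],
    [-0.2, -5, 0, 0.3],
    [-0.4, -9, 0, 0.6],
    [-0.6, -14, 0, 0.9],
    [-0.8, -19, 0, 1.3],
    [-1, -24, 0, 1.6],
    [-1.2, -29, 0, 1.9],
    [-1.4, -34, 0, 2.3],
    [-1.6, -39, 0, 2.6],
    [-1.9, -44, 0, 3],
    [-2.1, -49, 0, 3.3],
    [-2.3, -54, 0, 3.7],
    [-2.5, -59, 0, 4],
    [-2.4, -64, 0, 4.2],
    [-2.2, -69, 0, 4.2],
    [-2, -74, 0, 4.2],
    [-1.7, -79, 0, 4.2],
    [-1.5, -83, 0, 4.2],
    [-1.3, -86, 0, 4.2],
    [-1.2, -88, 0, 4.2]
  ]
}}

```text
time: 13.17
tool_pos: [523.9, 106.9, 12.7]
tcp_rot: [1.386, 1.555, 1.44]
contact_force: [-0.6, 2.8, 0.1]
grip_width: 34.3
```

```bash
python3 look.py w7
python3 - <<'E'
from h import *
a=cv2.imread("pics/w7.png");
from plant import *
s=capture("side")[:,:,::-1]
cv2.imwrite("pics/v7.png",np.hstack([cv2.resize(a,(480,300)),cv2.resize(s[150:350,180:393],(320,300))]))
E
```

```text
13.1667 [523.94 106.85  12.73] jaw 3.092294936628279 34.27004504451167 [ 0.05  0.62  1.74  0.02  0.77 -0.02]
6014.5 [524.7  120.23] [32.86 90.34] -86.963036 [318.39 227.89]
1520.0 [410.18 123.66] [25.68 40.68] 32.997574 [106.8  214.82]
```

View pics/v7.png

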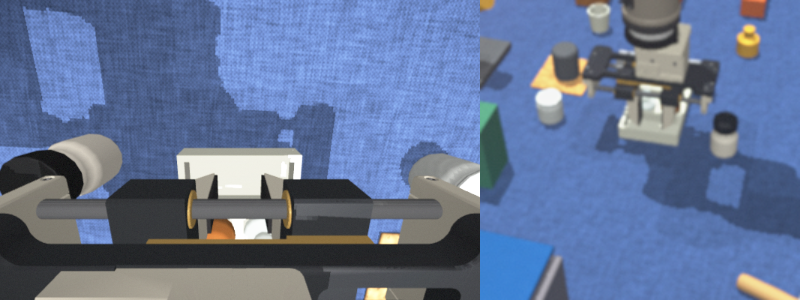

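The tray is at yaw 3.0° on the bridge axis, the mould stands upright on the mat, and the jar and tin are clear. Next I push to just short of the bar.

>>> {"op": "carry_out", "data": {
  "rows": [
    [0.1, -2, 0, 0],
    [0.2, -5, 0, 0],
    [0.4, -9, 0, 0],
    [0.6, -13, 0, 0],
    [0.8, -18, 0, 0],
    [1, -23, 0, 0],
    [1.2, -28, 0, 0],
    [1.4, -33, 0, 0],
    [1.6, -38, 0, 0],
    [1.9, -43, 0, 0],
    [2.1, -48, 0, 0],
    [2.3, -53, 0, 0],
    [2.6, -58, 0, 0],
    [2.8, -62, 0, 0],
    [3, -66, 0, 0],
    [3.2, -69, 0, 0],
    [3.2, -70, 0, 0],
    [3.2, -70, 0, 0]
  ]
}}

```text
time: 14.77
tool_pos: [527.1, 36.3, 12.6]
tcp_rot: [1.388, 1.556, 1.442]
contact_force: [0.2, 0.4, -0.3]
grip_width: 33.9
```

```bash
python3 look.py w8
```

```text
14.7667 [527.11  36.3   12.64] jaw 3.0925030773727813 33.915268410645695 [-0.09  0.61  1.76  0.02  0.77 -0.16]
5844.0 [527.88  49.58] [32.78 90.44] -87.50648 [318.58 227.7 ]
2833.0 [415.02 121.65] [36.36 41.48] -6.954628 [87.77 85.29]
```

>>> {"op": "carry_out", "data": {
  "rows": [
    [-0.2, 4, 0, 0],
    [-0.2, 5, 2, 0],
    [-0.2, 5, 20, 0],
    [-0.2, 5, 50, 0],
    [0, 5, 85, 0],
    [0, 0, 105, 0],
    [1, -20, 105, 0],
    [3, -45, 105, 0],
    [4.5, -70, 105, 0],
    [5.5, -84, 105, 0],
    [5.8, -88, 105, 0],
    [5.8, -88, 105, 0],
    [5.8, -88, 105, 0]
  ]
}}

```text
time: 15.9
tool_pos: [532.8, -51.0, 117.6]
tcp_rot: [1.407, 1.555, 1.461]
contact_force: [1.0, -0.0, 0.3]
grip_width: 34.0
```

```bash
python3 look.py w9;  python3 - <<'E'
from h import *
d=np.load("w9.npz");n=np.array([-.048,.9988]);C=np.array([530.5,-4]);e=np.array([.9988,.048])
pts=[[*(C+a*e+b*n),22] for b in(-70,-26) for a in(-45,45)]
print(proj(pts,d["K"],d["T"]))
E
```

```text
15.9 [532.77 -50.96 117.62] jaw 3.0968571187160383 34.03986877368909 [-0.25  0.47  1.65  0.02  1.02 -0.31]
19902.5 [533.28  -4.98] [140.17 178.19] -86.87616 [319.1 146.3]
[[268.41 228.62]
 [364.96 229.06]
 [266.49 182.2 ]
 [367.29 182.73]]
```

View pics/w9.png

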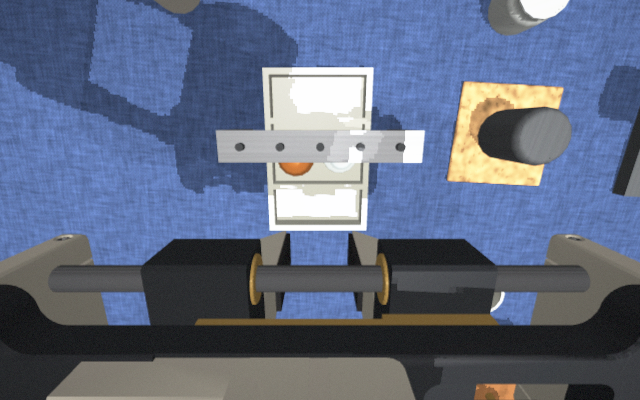

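The tray lies straight through the bridge. Its front corners are at (269,230) and (367,230), within 2 px of prediction, and the mould is upright on the mat at (525,135). Next I dip into the front compartment.

>>> {"op": "carry_out", "data": {
  "rows": [
    [0.8, -1.5, -20, 0],
    [0.8, -1.5, -50, 0],
    [0.8, -1.5, -80, 0],
    [0.8, -1.5, -93, 0],
    [0.8, -1.5, -99, 0],
    [0.8, -1.5, -103, 0],
    [0.8, -1.5, -105, 0],
    [0.8, -1.5, -105, 0],
    [0.8, -1.5, -105, 0]
  ]
}}

```text
time: 16.7
tool_pos: [534.3, -52.1, 13.6]
tcp_rot: [1.293, 1.555, 1.348]
contact_force: [1.0, -0.4, 0.8]
grip_width: 33.8
```

>>> {"op": "carry_out", "data": {
  "rows": [
    [0.1, -2, 0, 0],
    [0.2, -4, 0, 0],
    [0.3, -6, 0, 0],
    [0.4, -7.5, 0, 0],
    [0.3, -9, 0, 0],
    [0.1, -12, 0, 0],
    [-0.1, -16, 0, 0],
    [-0.4, -20, 0, 0],
    [-0.7, -25, 0, 0],
    [-1, -30, 0, 0],
    [-1.4, -35, 0, 0],
    [-1.7, -40, 0, 0],
    [-2, -45, 0, 0],
    [-2.3, -50, 0, 0],
    [-2.7, -55, 0, 0],
    [-3, -60, 0, 0],
    [-3.3, -65, 0, 0],
    [-3.7, -71, 0, 0],
    [-4, -76, 0, 0],
    [-4.3, -80, 0, 0]
  ]
}}

```text
time: 18.37
tool_pos: [529.9, -132.8, 13.5]
tcp_rot: [1.3, 1.555, 1.354]
contact_force: [0.9, 3.4, 3.2]
grip_width: 34.3
```

```bash
python3 look.py w10;python3 - <<'E'
from h import *
from plant import *
a=cv2.imread("pics/w10.png");t=capture("top")[:,:,::-1]
cv2.imwrite("pics/v10.png",np.hstack([cv2.resize(a,(480,300)),cv2.resize(t[110:260,260:420],(320,300))]))
E
```

```text
18.3667 [ 529.85 -132.78   13.49] jaw 3.1441383436935433 34.299214385772025 [-0.39  0.64  1.7   0.02  0.8  -0.46]
42348.5 [525.69 -71.41] [ 89.88 126.33] 3.1392517 [314.45 132.55]
```

View pics/v10.png

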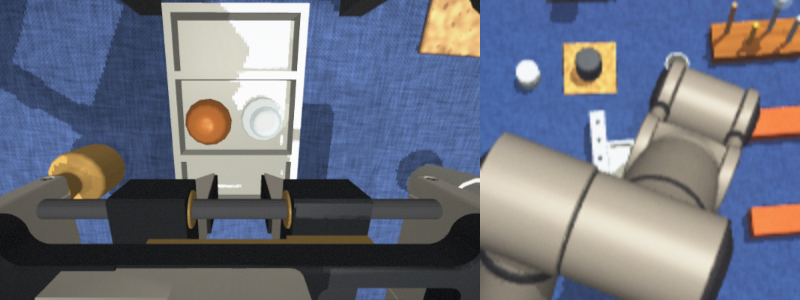

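The tray is out of the bridge with both glass pieces settled, dome at (208,121) and stopper at (262,118), and yaw 3.1°. Next comes the oblique stretch to the bay mouth.

>>> {"op": "carry_out", "data": {
  "rows": [
    [-0.3, -2, 0, 0],
    [-0.8, -5, 0, 0],
    [-1.7, -9, 0, 0],
    [-2.8, -13, 0, 0],
    [-4, -18, 0, 0],
    [-5.2, -23, 0, 0],
    [-6.4, -28, 0, 0],
    [-7.7, -33, 0, 0],
    [-8.9, -38, 0, 0],
    [-10.1, -43, 0, 0],
    [-11.3, -48, 0, 0],
    [-12.5, -53, 0, 0],
    [-13.7, -58, 0, 0],
    [-14.9, -63, 0, 0],
    [-16, -67, 0, 0],
    [-17, -71, 0, 0],
    [-17.8, -75, 0, 0],
    [-18.3, -78, 0, 0],
    [-18.7, -80, 0, 0],
    [-18.7, -80, 0, 0]
  ]
}}

```text
time: 20.13
tool_pos: [511.1, -213.8, 13.5]
tcp_rot: [1.269, 1.557, 1.324]
contact_force: [0.0, -0.0, 0.2]
grip_width: 34.1
```

```bash
cat > fit.py <<'E'
import sys
from h import *
from plant import *
# tray pose from rear corners + side lines in wrist view (camera looking from above tray)
def fit(tag):
    o=get_obs();i=camera_info("wrist");im=capture("wrist")[:,:,::-1].copy();K,T=i["camera_matrix"],pose("wrist",o,i)
    cv2.imwrite(f"pics/{tag}.png",im);h=cv2.cvtColor(im,cv2.COLOR_BGR2HSV)
    R=Rn.from_euler("xyz",o["tcp_rot"]).as_matrix()
    print(o["time"],o["tool_pos"],"jaw",np.degrees(np.arctan2(R[1,2],R[0,2])),"F",o["contact_force"])
    B=np.array([505.7,-297.3]);a=np.radians(3.1);e=np.array([np.cos(a),np.sin(a)]);n=np.array([-e[1],e[0]])
    for nm,m,z in(("tray",(h[...,1]<60)&(h[...,2]>120),22),("brick",(h[...,0]<14)&(h[...,1]>110)&(h[...,2]>120),40)):
        for r in rect(m,z,K,T,2500)[:4]:
            ang=np.radians(r[3]);ax=np.array([-np.sin(ang),np.cos(ang)])
            ends=[r[1]+s*ax*r[2][1]/2 for s in(1,-1)]
            print(nm,*r[:4],"| ends bay-frame",*[np.array([(p-B)@e,(p-B)@n]) for p in ends], r[4])
if __name__=="__main__": fit(sys.argv[1])
E
python3 fit.py w11
```

```text
20.1333 [ 511.12 -213.78   13.46] jaw 3.1161550898422425 F [ 0.01 -0.05  0.24]
tray 44034.0 [ 507.1  -154.01] [ 90.41 129.28] 3.0302887 | ends bay-frame [  9.22 207.65] [ 9.07 78.37] [314.78 144.1 ]
tray 11188.5 [ 458.82 -303.04] [ 32.73 239.39] -87.19288 | ends bay-frame [72.57 -3.81] [-166.82   -2.58] [234.98 384.7 ]
brick 2687.5 [ 490.71 -160.33] [26.86 26.97] -86.94782 | ends bay-frame [  5.92 137.57] [-21.05 137.59] [275.54 161.13]
```

>>> {"op": "carry_out", "data": {
  "rows": [
    [-0.1, -2, 0, 0],
    [-0.2, -5, 0, 0],
    [-0.4, -9, 0, 0],
    [-0.6, -13, 0, 0],
    [-0.9, -18, 0, 0],
    [-1.1, -23, 0, 0],
    [-1.3, -28, 0, 0],
    [-1.6, -33, 0, 0],
    [-1.8, -38, 0, 0],
    [-2, -43, 0, 0],
    [-2.3, -48, 0, 0],
    [-2.5, -53, 0, 0],
    [-2.8, -58, 0, 0],
    [-3, -63, 0, 0],
    [-3.3, -68, 0, 0],
    [-3.5, -73, 0, 0],
    [-3.7, -78, 0, 0],
    [-4, -83, 0, 0],
    [-4.2, -87, 0, 0],
    [-4.3, -90, 0, 0]
  ]
}}

```text
time: 21.85
tool_pos: [506.9, -304.2, 13.5]
tcp_rot: [1.249, 1.557, 1.303]
contact_force: [-0.6, 3.5, 1.6]
grip_width: 33.7
```

```bash
python3 fit.py w12
```

```text
21.85 [ 506.91 -304.2    13.53] jaw 3.109967523898249 F [-0.59  3.54  1.59]
tray 44156.0 [ 502.73 -244.37] [ 90.35 129.52] 3.0410767 | ends bay-frame [ -0.04 117.78] [ -0.17 -11.74] [314.35 144.23]
tray 12466.0 [ 455.4  -393.49] [ 32.76 241.1 ] -87.21553 | ends bay-frame [ 65.12 -93.99] [-175.98  -92.66] [212.04 380.69]
brick 12300.5 [ 429.47 -268.9 ] [43.8  70.61] 3.0069885 | ends bay-frame [-74.52  67.78] [-74.64  -2.82] [150.27 182.73]
brick 12233.0 [ 587.2  -261.24] [44.05 70.66] 2.8252869 | ends bay-frame [83.5  66.93] [83.16 -3.74] [495.64 184.24]
brick 2707.5 [ 486.48 -250.55] [26.94 27.33] 2.503189 | ends bay-frame [-16.53  61.39] [-16.81  34.06] [277.32 161.58]
```

View pics/w12.png

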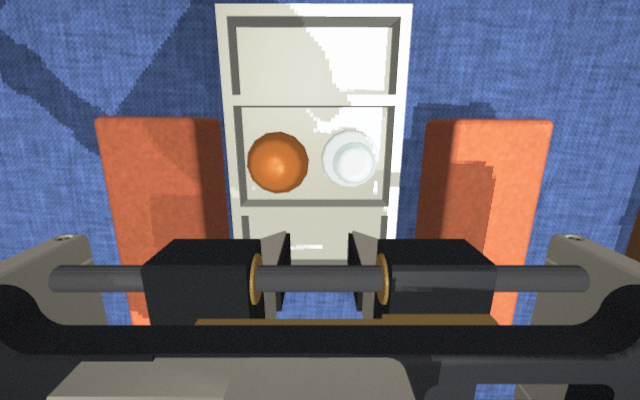

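Run:
```python
from h import *
d=np.load("w10.npz")
im=cv2.imread("pics/w12.png")
for r in(135,200,225):
    print(r,"L",[(c,*im[r,c]) for c in list(range(90,108,3))+list(range(190,240,3))])
    print(r,"R",[(c,*im[r,c]) for c in list(range(380,444,3))+list(range(530,560,3))])
```

```text
135 L [(90, np.uint8(126), np.uint8(84), np.uint8(66)), (93, np.uint8(117), np.uint8(78), np.uint8(63)), (96, np.uint8(100), np.uint8(91), np.uint8(125)), (99, np.uint8(76), np.uint8(107), np.uint8(196)), (102, np.uint8(75), np.uint8(108), np.uint8(194)), (105, np.uint8(75), np.uint8(108), np.uint8(195)), (190, np.uint8(63), np.uint8(88), np.uint8(160)), (193, np.uint8(55), np.uint8(79), np.uint8(142)), (196, np.uint8(38), np.uint8(52), np.uint8(99)), (199, np.uint8(34), np.uint8(51), np.uint8(90)), (202, np.uint8(35), np.uint8(51), np.uint8(91)), (205, np.uint8(37), np.uint8(51), np.uint8(92)), (208, np.uint8(30), np.uint8(45), np.uint8(87)), (211, np.uint8(36), np.uint8(51), np.uint8(93)), (214, np.uint8(36), np.uint8(53), np.uint8(91)), (217, np.uint8(39), np.uint8(52), np.uint8(92)), (220, np.uint8(35), np.uint8(47), np.uint8(91)), (223, np.uint8(104), np.uint8(70), np.uint8(58)), (226, np.uint8(189), np.uint8(201), np.uint8(202)), (229, np.uint8(194), np.uint8(209), np.uint8(209)), (232, np.uint8(197), np.uint8(212), np.uint8(213)), (235, np.uint8(138), np.uint8(146), np.uint8(1
[... 6560 characters left out ...]
uint8(38), np.uint8(50), np.uint8(91)), (437, np.uint8(38), np.uint8(53), np.uint8(96)), (440, np.uint8(41), np.uint8(54), np.uint8(95)), (443, np.uint8(53), np.uint8(77), np.uint8(138)), (530, np.uint8(100), np.uint8(142), np.uint8(240)), (533, np.uint8(178), np.uint8(124), np.uint8(105)), (536, np.uint8(157), np.uint8(106), np.uint8(82)), (539, np.uint8(163), np.uint8(110), np.uint8(88)), (542, np.uint8(168), np.uint8(116), np.uint8(92)), (545, np.uint8(162), np.uint8(110), np.uint8(90)), (548, np.uint8(178), np.uint8(120), np.uint8(96)), (551, np.uint8(191), np.uint8(129), np.uint8(102)), (554, np.uint8(179), np.uint8(122), np.uint8(95)), (557, np.uint8(182), np.uint8(123), np.uint8(97))]
```

The lane edges in this view show the tray 4 mm to the -x side of the lane centre, so I'll correct that during the remaining ~50 mm drag and stop slightly short.

>>> {"op": "carry_out", "data": {
  "rows": [
    [0.3, -2, 0, 0],
    [0.7, -5, 0, 0],
    [1.3, -9, 0, 0],
    [1.9, -13, 0, 0],
    [2.5, -17, 0, 0],
    [3, -21, 0, 0],
    [3.6, -25, 0, 0],
    [4.2, -29, 0, 0],
    [4.8, -33, 0, 0],
    [5.3, -37, 0, 0],
    [5.9, -41, 0, 0],
    [6.4, -44, 0, 0],
    [6.7, -46, 0, 0],
    [6.9, -47.5, 0, 0],
    [6.9, -47.5, 0, 0]
  ]
}}

```text
time: 23.15
tool_pos: [513.8, -352.6, 13.5]
tcp_rot: [1.209, 1.557, 1.263]
contact_force: [0.3, 1.0, 0.2]
grip_width: 34.2
```

```bash
python3 fit.py w13
```

```text
23.15 [ 513.83 -352.63   13.5 ] jaw 3.093798313899218 F [0.26 0.98 0.22]
tray 44194.5 [ 509.57 -292.89] [ 90.34 129.44] 3.1500397 | ends bay-frame [ 4.04 68.91] [  4.16 -60.53] [314.28 144.05]
tray 11036.5 [ 461.5  -441.96] [ 32.81 239.54] -87.24885 | ends bay-frame [  67.8  -142.79] [-171.73 -141.33] [235.23 384.27]
brick 24718.0 [ 430.67 -295.28] [ 43.71 115.1 ] 2.94104 | ends bay-frame [-74.65  63.62] [-74.97 -51.47] [131.21 121.19]
brick 24391.0 [ 588.47 -287.04] [ 44.04 116.39] 2.7560425 | ends bay-frame [83.55 63.96] [ 82.85 -52.42] [495.26 120.47]
brick 2704.0 [ 493.31 -299.12] [26.65 27.49] 45.825363 | ends bay-frame [-21.8    8.95] [ -3.15 -11.25] [278.18 161.23]
```

View pics/w13.png

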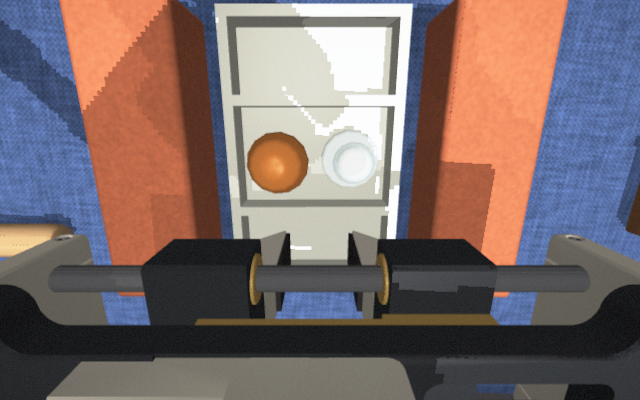

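>>> {"op": "carry_out", "data": {
  "rows": [
    [-0.1, 2, 0, 0],
    [-0.2, 4, 0, 0],
    [-0.2, 4, 4, 0],
    [-0.2, 4, 20, 0],
    [-0.2, 4, 50, 0],
    [-0.2, 4, 85, 0],
    [-0.2, 4, 120, 0],
    [-0.2, -10, 150, 0],
    [0, -30, 165, 0],
    [0, -40, 170, 0],
    [0, -40, 170, 0],
    [0, -40, 170, 0],
    [0, -40, 170, 0]
  ]
}}

```text
time: 24.28
tool_pos: [513.5, -391.6, 182.5]
tcp_rot: [1.321, 1.556, 1.375]
contact_force: [-0.4, -0.3, -0.1]
grip_width: 34.0
```

```bash
python3 fit.py w14
python3 - <<'E'
from h import *
from plant import *
a=cv2.imread("pics/w14.png");t=capture("top")[:,:,::-1]
cv2.imwrite("pics/top14.png",t)
cv2.imwrite("pics/v14.png",np.hstack([a[:,100:560],cv2.resize(t[130:250,360:460],(333,400))]))
E
```

```text
24.2833 [ 513.5  -391.57  182.52] jaw 3.110062790342238 F [-0.42 -0.33 -0.15]
tray 13590.5 [ 407.26 -662.67] [ 69.58 512.76] -87.15402 | ends bay-frame [ 138.33 -360.65] [-374.43 -358.38] [233.57 380.59]
tray 12198.0 [ 510.   -298.56] [ 90.81 140.19] 3.078888 | ends bay-frame [ 4.25 68.61] [  4.2  -71.58] [318.08  96.04]
tray 4272.0 [ 244.92 -360.3 ] [60.93 85.74] -86.93184 | ends bay-frame [-220.94  -48.83] [-306.68  -48.78] [ 71.58 147.55]
brick 6439.5 [ 430.48 -302.97] [ 43.98 136.56] 2.9003143 | ends bay-frame [-75.18  66.69] [-75.66 -69.88] [236.99  95.52]
brick 6426.5 [ 589.5  -295.27] [ 44.15 137.09] 2.7833405 | ends bay-frame [84.17 66.04] [ 83.41 -71.05] [399.38  96.55]
brick 4536.5 [ 729.6  -266.47] [ 57.56 134.17] 2.681076 | ends bay-frame [225.73  85.76] [224.75 -48.41] [544.5   68.62]
```

View pics/v14.png

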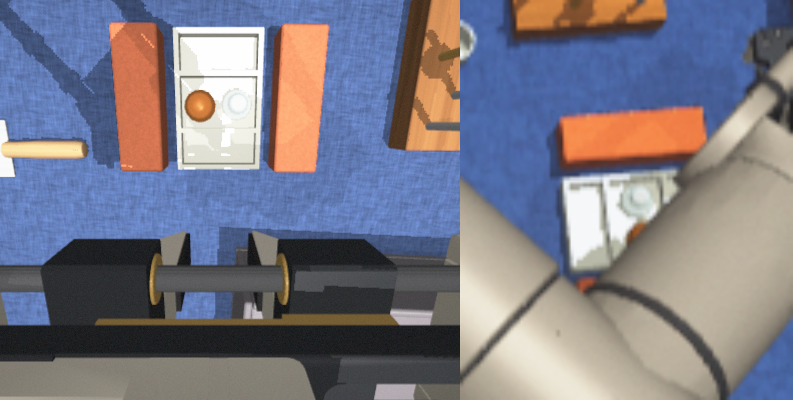

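The tray is centred in the lane: its centre in the bay frame is (4.2,-1.5), the bricks' midpoint is (4.2,-2.1), and the yaw is 3.08° against 2.84°. I'll check the mould once more without viewing a picture, then hand in.

Run:
```python
from plant import *
from h import *
a=cv2.imread("pics/top1.png").astype(int);b=cv2.imread("pics/top14.png").astype(int)
d=np.abs(a-b).sum(2)
for n,(x,y) in dict(jar=(284,229),tin=(283,146),cup=(358,143),carton=(241,127),weight=(362,225),rods=(398,130),brush=(206,280)).items(): print(n,d[y-9:y+10,x-9:x+10].mean())
h=cv2.cvtColor(b.astype(np.uint8),cv2.COLOR_BGR2HSV)[128:160,300:330]
m=(h[...,1]<110)&(h[...,2]<110);ys,xs=np.nonzero(m);i=camera_info("top")
print("mould",m.sum(),cast([[xs.mean()+300,ys.mean()+128]],32,i["camera_matrix"],i["pose"]))
print(close_job())
```

```text
jar 7.0470914127423825
tin 5.360110803324099
cup 4.81994459833795
carton 6.301939058171745
weight 255.22991689750694
rods 4.864265927977839
brush 4.465373961218837
mould 102 [[684.05  24.79  32.  ]]
the job is handed in; nothing more can be done
None
```

The job is handed in at about 24 s on the robot's clock. I gripped the mould and stood it on the cork mat. Then I pushed the tray with spread fingertips in its rear compartment, turning it to match the bridge, until it was under the bar. I hopped over the bridge and drew it from its front compartment into the bay. The tray was never gripped or lifted, the fingers only went into its end compartments, and the wrist force at the end of each move stayed below about 5 N.

**Tray:** in the last close view it sits within about 0.6 mm of the bricks' midpoint both ways and 0.2° off their direction. Both glass pieces lie in the middle compartment.

**Mould:** I released it about 2 mm above the mat, so it dropped that far. It stood upright well inside the mat in later views. A rough top-camera estimate puts it at (684, 25), some 14 mm from the mat centre and still on the mat, against the (698, 20) where I released it. I did not resolve that difference.

**Bystanders:** the jar, tin, cup, carton, rod block and brush look unchanged in before-and-after top pictures.
- **Weight:** that comparison failed, most likely because the arm hid it in the last top picture. It was last seen upright at about 18 s.
- **Paddle:** I did not check it this way.

**Cameras:** the top camera placed the bay's centre about 4 mm to one side of where the wrist camera did. I followed the wrist camera, which sees tray and bricks together.

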